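Queue the sample jars and show the first to the code reader

ROBOT

A 6-joint arm with a two-finger parallel gripper is mounted at the origin on a cart in front of the work surface, level with it; the furniture and walls round the work are solid. World frame = base frame: x ahead of the robot, y to its left, z up, the work surface at z = 0. Lengths are in mm, angles in rad, forces in N, time in s.
With the tool pointing down it reaches from about 400 to 825 mm from the base axis. Payload 7 kg.
Tool frame: the origin (TCP) lies on the centre line of the jaws, within the pads' length; the fingertips stand 8 mm ahead of it and the grasp point (between the pads) lies 11 mm behind it; z points along the fingers, y is the line along which they close (so a half turn about z gives the same grasp; the last joint's range is limited). The gripper opens to 88 mm and grips with 3 to 60 N. Pads are 19 mm wide; open, the fingers measure 130 mm over their backs; the gripper's body (78 mm by 193 mm) begins 47 mm behind the grasp point.
Start: joints at [-1.025, 0.359, 0.012, 0, -1.224, -0.288], TCP at [172.068, -652.677, 234.561] pointing down, gripper open.
Joint ranges: [-3.07, 3.07], [-1.43, 2.12], [-1.02, 1.25], [-3.03, 1.67], [-3.05, -0], [-3.03, 3.03]. Speed limits (rad/s): [2.39, 2.39, 3.01, 3.14, 3.14, 3.14].

INTERFACE

Orientations are given as a unit quaternion [w, x, y, z].
In Python, from station import r, cams gives the robot as it stands.
- The arm moves only by the tool move_arm, never from a script. Its argument "commands" is one flat list of numbers, 6 for each row, row after row: the shift along the tool's x, y, z in cm, then the turn, a rotation vector about the tool's x, y, z in rad. In form: [x, y, z, ax, ay, az, x, y, z, ax, ay, az, ...]. A call has 1 to 20 rows; each row is the pose to reach, as a shift and turn from the pose commanded when the call began, along the tool's axes at that moment; what a row does not reach only later rows make up. A row lasts 1/8 s, in which the tool goes at most 62.5 mm and 10.7 degrees, less where a joint would pass 70% of its speed; a pose out of reach is approached as far as the arm can. A call with a gripper value outside its range is refused whole. "grip" is the closure in counts, from 0 (fully open) to 255 (shut), set as the call begins (left out, the last holds). The fingers move at their own pace and stop on an object; "squeeze" is the grip in N (left out, the last holds). Time passes only in rows, so rows that repeat a pose let the fingers close. It gives the time, the measured TCP pose, the force, the opening and the grip force at its end, in the units of the state.
- r.get_state(): the state, without advancing time (a new reading comes with each control period).
- cams.grab_frame(name): name is "scene" or "top"; returns the picture (384x512x3 uint8, red, green, blue); there is no depth.
- cams.get_calibration(name): a dict with "camera_matrix" (3x3 intrinsics, pixels), "distortion" ([k1, k2, p1, p2, k3] as OpenCV has them; the pictures are not rectified), "eye" and "attitude" of the camera in the world. Camera axes: x right, y down, z forward; pixel columns grow to the right and rows downward; lengths in mm; the calibration is good to about 2 mm. A picture is of the moment at which its call begins. get_calibration takes no time and is no camera call.
- r.job_done(): hands the job in; it is judged then, once.
The state is a dict: "time_s": time; "q": joint angles; "dq": joint speeds; "joint_efforts": joint torques, N m; "position": TCP position; "tcp_rot": TCP orientation; "wrist_force": force on the tool from outside, world axes, zero at the start; "torque": the same for the moment, N m; "opening": finger opening in mm; "grasp_force": force on a finger pad.
Only numpy, scipy, OpenCV 4.12 (cv2) and the standard library are available. Lean on these libraries where they do the work, as an engineer would, in place of code of your own. Each camera call takes 0.05 s, during which the arm holds its last target. There are 200 camera calls.

TASK

Slide the three white sample jars one by one along the bench, upright and without lifting them, into the guide lane: the tall one first, right up against the stop, then the two short ones close behind it, all between the straight rails. Then lift the tall jar out and hold its base squarely in front of the code reader's tilted window, centred and about 8 cm from it, base towards the window, and finish while still holding it there. Do not knock the reader; leave the short jars standing in the lane and everything else where it is.

Things in the scene. Friction and masses are not known exactly. Their poses are not given: they have to be found in the camera images.
- jar_tall: the tall sample jar: round white plastic screw-cap jar, 80 mm high; straight body 38 mm in diameter up to 57 mm, ribbed cap 34 mm in diameter from 62 mm up. Told from the two short jars by its height. Origin: centre of its underside (base); z runs from base to cap. Mass 0.04 to 0.085 kg.
- jar_tall_base (a point): centre of the tall jar's underside, where its printed code is; same axes as the jar
- jar_short_a: one of two like short sample jars: round white plastic screw-cap jar, 38 mm in diameter, 50 mm high, standing upright. Origin: centre of its underside, z up. Mass 0.03 to 0.065 kg.
- jar_short_b: one of two like short sample jars: round white plastic screw-cap jar, 38 mm in diameter, 50 mm high, standing upright. Origin: centre of its underside, z up. Mass 0.03 to 0.065 kg.
- lane: U-shaped aluminium guide lane fixed on the bench, without a floor: two straight rails 10 mm high, 8 thick, 125 long, 44 apart inside, joined by a 10 mm high stop at one end. Origin: on the bench, middle of the stop's inner face; the lane runs along its own -y (rails end at y = -0.125), x across it. Jars touching in file behind the stop have their centres at y = -0.019, -0.057 and -0.095
- lane_mouth (a point): middle of the lane's open funnel mouth, on the bench, 180 mm from the stop; axes as the lane. The funnel's two flared rails are 60 mm long, 10 high, turned 26 degrees outward, about 95 mm apart at the mouth
- scanner_head: head of the bench code reader: grey box 74x80x40 mm with a dark window in its face, on a 92 mm round foot with a short post, fixed to the bench, about 120 mm high. Origin: at the tilt pivot 60 mm above the bench; its z axis is the viewing direction, out of the window and square to it, tilted 0.5 rad from vertical, up and roughly towards the robot.
- scanner_window (a point): centre of the reader's window (47 mm from the head's origin along its z); same axes as the head: z out of the window
- marker_2: bystander: capped marker pen lying down, 16x128x14 mm, loose; origin: centre of its underside
- label_tape: bystander: roll of label tape lying flat, 77 mm across, 19 mm high, loose; origin: centre of its underside
- petri: bystander: petri dish, 90 mm across, 12 mm high, loose; origin: centre of its underside
- beaker: bystander: glass beaker, 102 mm across, 139 mm high, loose; origin: centre of its underside
- cool_block: bystander: low bench cooler block with many small holes, 87x127x28 mm, loose; origin: centre of its underside
- lab_timer: bystander: digital bench timer standing up, 24x70x66 mm, loose; origin: centre of its underside
- wash_bottle: bystander: wash bottle with a bent spout, 70x111x191 mm, loose; origin: centre of its underside
- tipbox_grey: bystander: closed pipette tip box, 89x120x65 mm, loose; origin: centre of its underside

How it is judged (in metres and radians):
On the way, in this order (a step that is already met when the one before it is completed fails the run):
1. the tall jar stands in the lane within 9 mm of the stop, both short jars still outside (y of jar_tall in the frame of lane between -0.028 and 0 m and x of jar_tall in the frame of lane between -0.008 and 0.008 m and height (world z) of jar_tall below 0.006 m and angle between jar_tall's own z axis and vertical below 0.12 rad and not (y of jar_short_a in the frame of lane between -0.108 and 0 m and x of jar_short_a in the frame of lane between -0.008 and 0.008 m and height (world z) of jar_short_a below 0.006 m and angle between jar_short_a's own z axis and vertical below 0.12 rad) and not (y of jar_short_b in the frame of lane between -0.108 and 0 m and x of jar_short_b in the frame of lane between -0.008 and 0.008 m and height (world z) of jar_short_b below 0.006 m and angle between jar_short_b's own z axis and vertical below 0.12 rad)), for 0.2 s.
2. one short jar stands between the straight rails behind the tall one, the other still outside (y of jar_tall in the frame of lane between -0.028 and 0 m and x of jar_tall in the frame of lane between -0.008 and 0.008 m and height (world z) of jar_tall below 0.006 m and angle between jar_tall's own z axis and vertical below 0.12 rad and (((y of jar_short_a in the frame of lane between -0.108 and 0 m and x of jar_short_a in the frame of lane between -0.008 and 0.008 m and height (world z) of jar_short_a below 0.006 m and angle between jar_short_a's own z axis and vertical below 0.12 rad) and not (y of jar_short_b in the frame of lane between -0.108 and 0 m and x of jar_short_b in the frame of lane between -0.008 and 0.008 m and height (world z) of jar_short_b below 0.006 m and angle between jar_short_b's own z axis and vertical below 0.12 rad)) or ((y of jar_short_b in the frame of lane between -0.108 and 0 m and x of jar_short_b in the frame of lane between -0.008 and 0.008 m and height (world z) of jar_short_b below 0.006 m and angle between jar_short_b's own z axis and vertical below 0.12 rad) and not (y of jar_short_a in the frame of lane between -0.108 and 0 m and x of jar_short_a in the frame of lane between -0.008 and 0.008 m and height (world z) of jar_short_a below 0.006 m and angle between jar_short_a's own z axis and vertical below 0.12 rad)))), for 0.2 s.
3. all three jars stand in single file between the straight rails, the tall one at the stop (y of jar_tall in the frame of lane between -0.028 and 0 m and x of jar_tall in the frame of lane between -0.008 and 0.008 m and height (world z) of each of jar_tall, jar_short_a, jar_short_b below 0.006 m and angle between each of jar_tall, jar_short_a, jar_short_b's own z axis and vertical below 0.12 rad and y of jar_short_a in the frame of lane between -0.108 and 0 m and x of jar_short_a in the frame of lane between -0.008 and 0.008 m and y of jar_short_b in the frame of lane between -0.108 and 0 m and x of jar_short_b in the frame of lane between -0.008 and 0.008 m), for 0.2 s.
4. the tall jar is held with its base in front of the reader's window (z of jar_tall_base in the frame of scanner_window between 0.06 and 0.1 m and x of jar_tall_base in the frame of scanner_window between -0.018 and 0.018 m and y of jar_tall_base in the frame of scanner_window between -0.018 and 0.018 m and angle between the z axis of jar_tall and the z axis of scanner_head, either way round below 0.2 rad and z of jar_tall in the frame of scanner_window above 0.05 m and angle between jar_tall's own z axis and vertical below 1 rad and height (world z) of jar_tall above 0.1 m and contact force between the fingers and jar_tall above 0.5 N and contact force between jar_tall and scanner_head below 0.1 N and linear speed of jar_tall below 0.02 m/s and angular speed of jar_tall below 0.2 rad/s and y of jar_short_a in the frame of lane between -0.108 and 0 m and x of jar_short_a in the frame of lane between -0.008 and 0.008 m and height (world z) of each of jar_short_a, jar_short_b below 0.006 m and angle between each of jar_short_a, jar_short_b's own z axis and vertical below 0.12 rad and y of jar_short_b in the frame of lane between -0.108 and 0 m and x of jar_short_b in the frame of lane between -0.008 and 0.008 m), for 0.2 s.
At the end, for the whole second after the job is handed in: Tall jar held still by the fingers, touching nothing else, base towards the window, 60 to 100 mm from it and within 18 mm of its centre line each way, axis within 0.2 rad of that line; both short jars upright on the bench between the straight rails (centres within 108 mm of the stop) (all of step 4); the arm keeps its last pose, push and grip.
It fails at once if a short jar is lifted off the bench or tipped over (height (world z) of any of jar_short_a, jar_short_b above 0.015 m or angle between any of jar_short_a, jar_short_b's own z axis and vertical above 0.4 rad).
It fails at once if the tall jar is lifted before both short jars stand between the rails (height (world z) of jar_tall above 0.015 m and (not (y of jar_short_a in the frame of lane between -0.108 and 0 m and x of jar_short_a in the frame of lane between -0.012 and 0.012 m) or not (y of jar_short_b in the frame of lane between -0.108 and 0 m and x of jar_short_b in the frame of lane between -0.012 and 0.012 m))).
It fails at once if the tall jar is tipped over on the bench (height (world z) of jar_tall below 0.03 m and angle between jar_tall's own z axis and vertical above 0.5 rad).
It fails at once if the code reader is knocked (contact force between scanner_head and the arm above 3 N or contact force between scanner_head and the fingers above 3 N or contact force between scanner_head and jar_tall above 3 N).
It fails at once if a bystander is moved by more than 30 mm (distance of any of marker_2, label_tape, petri, beaker, cool_block, lab_timer, wash_bottle, tipbox_grey from where it was at the start of the episode above 0.03 m).
It also fails if it takes over 72 s, if anything falls off the work surface, if the arm or the gripper's body presses on something with over 40 N, if the wrist force passes 120 N, or if a joint passes its speed limit or range.

## Working session

There is one attempt and no reset: what is moved stays moved. The work goes in short steps, Python scripts to look and compute and a tool call to move; the robot and the scene stay as the last step left them, time stands still between calls to the robot, and variables do not carry over. Pictures are saved under pics/ and viewed, at most 10 in all, crops included, and the job is handed in when it is done.

Besides the shell and the picture viewer there is one more tool, called in YAML: its name, and indented under it one key for each argument. move_arm: Moves the arm, as the interface text tells. Its arguments: {"type":"object","properties":{"commands":{"type":"array"},"grip":{"type":"number"},"squeeze":{"type":"number"}},"required":["commands"]}

```bash
mkdir -p pics; ls
python3 - <<'E'
from station import r,cams
import cv2,numpy as np
for n in("scene","top"):
    f=cams.grab_frame(n); cv2.imwrite(f"pics/{n}0.png",cv2.resize(f[:,:,::-1],(768,576),interpolation=cv2.INTER_CUBIC)); np.save(f"{n}0.npy",f)
    print(cams.get_calibration(n))
print(r.get_state())
E
```

```text
pics
{'camera_matrix': array([[381.05579858,   0.        , 257.67859537],
       [  0.        , 381.05579858, 192.1241997 ],
       [  0.        ,   0.        ,   1.        ]]), 'distortion': array([-0.01126712,  0.        ,  0.        ,  0.        ,  0.        ]), 'eye': array([-120.16168522, -715.19197972,  861.26888363]), 'attitude': array([-0.40472655,  0.84172339, -0.32274177,  0.15341415])}
{'camera_matrix': array([[406.78988098,   0.        , 251.56822018],
       [  0.        , 406.78988098, 191.22668287],
       [  0.        ,   0.        ,   1.        ]]), 'distortion': array([-0.09012657,  0.        ,  0.        ,  0.        ,  0.        ]), 'eye': array([ 328.38696788,   23.83069835, 1320.53294752]), 'attitude': array([-0.04929323,  0.71077261, -0.69899972,  0.0614155 ])}
{'time_s': 0.1, 'q': array([-1.02491525e+00,  3.59303895e-01,  1.11844128e-02, -2.93830074e-04,
       -1.22409187e+00, -2.88111170e-01]), 'dq': array([ 0.00073907, -0.00128139,  0.00304656,  0.00057493, -0.00025647,
       -0.00093008]), 'joint_efforts': array([ 3.52839052e-04, -5.84161198e+01,  2.93753529e+01,  7.01560244e+00,
        1.02002715e-02, -4.28819783e-05]), 'position': array([ 171.95374166, -652.31158623,  233.74113515]), 'tcp_rot': array([-1.60252368e-04, -1.28478787e-01,  9.91711995e-01,  7.02832268e-04]), 'wrist_force': array([-0.13403974, -0.97727707, -0.52589825]), 'torque': array([ 0.01798695, -0.01466479,  0.01011114]), 'grasp_force': 0.0, 'opening': 87.87576136068205}
```

View pics/scene0.png

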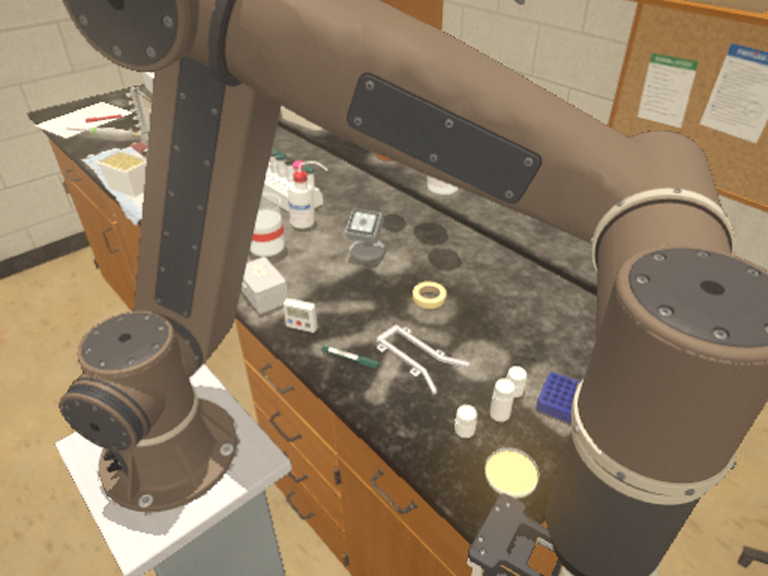

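View pics/top0.png

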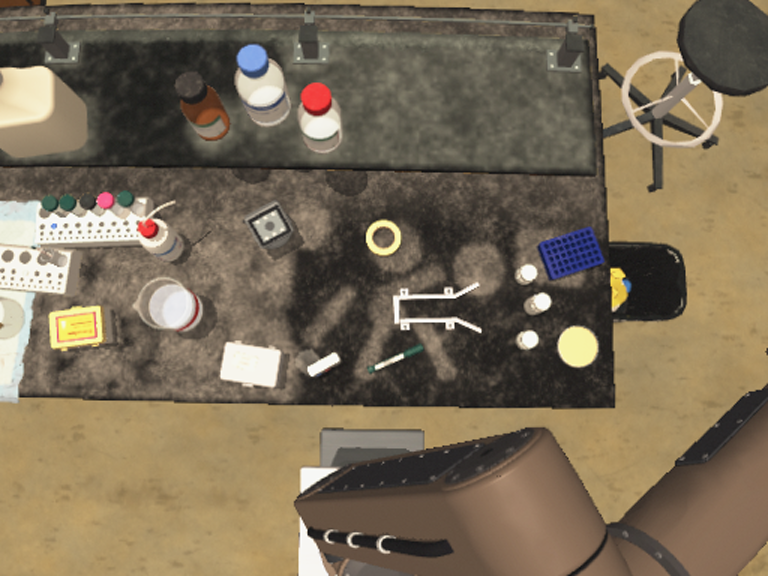

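The scene view shows the short jars at about (465,421) and (516,381), and the tall jar at (502,400). The lane is at about (420,355) with its stop at upper left, and the reader is at (365,235). In the top view the tall jar is at (538,303), the short ones at (527,274) and (528,339), the lane stop at (398,308), the mouth near (480,307) and the reader at (270,225).

```bash
cat > h.py <<'E'
import numpy as np,cv2
from station import r,cams
from scipy.spatial.transform import Rotation as R
C={n:cams.get_calibration(n) for n in("scene","top")}
def rot(q): return R.from_quat([*q[1:],q[0]]).as_matrix()
def ray(n,p):
    c=C[n]; u=cv2.undistortPoints(np.array([[p]],float),c["camera_matrix"],c["distortion"])[0,0]
    return c["eye"],rot(c["attitude"])@[*u,1]
def plane(n,p,z):
    e,d=ray(n,p); return e+d*(z-e[2])/d[2]
def tri(p1,p2):
    (a,d),(b,f)=ray("scene",p1),ray("top",p2)
    d=d/np.linalg.norm(d);f=f/np.linalg.norm(f)
    s,t=np.linalg.lstsq(np.c_[d,-f],b-a,rcond=None)[0]
    return (a+s*d+b+t*f)/2,np.linalg.norm(a+s*d-b-t*f)
def proj(n,P):
    c=C[n];M=rot(c["attitude"]).T
    return cv2.projectPoints(np.array(P,float).reshape(-1,1,3),cv2.Rodrigues(M)[0],-M@c["eye"],c["camera_matrix"],c["distortion"])[0][:,0]
E
python3 - <<'E'
from h import *
for n in C: print(n, np.round(ray(n,(256,192))[1],3))
def blobs(n,x0,x1,y0,y1):
    f=np.load(n+"0.npy");hsv=cv2.cvtColor(f,cv2.COLOR_RGB2HSV)
    m=((hsv[...,2]>150)&(hsv[...,1]<70)).astype(np.uint8)
    mm=np.zeros_like(m);mm[y0:y1,x0:x1]=m[y0:y1,x0:x1]
    k,l,s,c=cv2.connectedComponentsWithStats(mm)
    for i in range(1,k):
        if s[i,4]>15: print(n,s[i],c[i].round(1))
blobs("top",240,400,170,240);blobs("scene",230,360,200,300)
for p in[(527,274),(538,303),(528,339),(398,308),(480,307),(270,225)]: print(p,plane("top",np.array(p)/1.5,0 if p[0]<500 else 50).round())
f=np.load("top0.npy");g=np.load("scene0.npy")
A=cv2.resize(f[180:240,255:375],(720,360),interpolation=cv2.INTER_CUBIC)
B1=cv2.resize(f[130:175,160:205],(225,225),interpolation=cv2.INTER_CUBIC)
B2=cv2.resize(g[130:180,220:270],(225,225),interpolation=cv2.INTER_CUBIC)
B3=cv2.resize(g[240:295,300:355],(225,225),interpolation=cv2.INTER_CUBIC)
o=np.zeros((590,720,3),np.uint8);o[:360]=A;o[362:587,:225]=B1;o[362:587,230:455]=B2;o[362:587,460:685]=B3
cv2.imwrite("pics/crop0.png",o[:,:,::-1])
E
```

```text
scene [ 0.516  0.585 -0.625]
top [ 0.155 -0.027 -0.988]
top [344 176  15  13 148] [350.7 181.9]
top [262 180  61  42 584] [290.1 203.4]
top [350 195  18  14 170] [358.7 201.7]
top [344 220  15  13 145] [351.4 225.9]
top [286 224   7  10  38] [289.  228.6]
top [260 236   9   4  23] [264.8 237.8]
scene [230 202  18   5  65] [237.7 203.6]
scene [273 203  26  12 124] [284.7 209.5]
scene [ 230  215  109   53 1648] [284.2 237.5]
scene [230 234   9   6  33] [233.8 236.8]
scene [327 244  33  37 757] [342.3 260.9]
scene [303 269  15  23 282] [310.1 280.3]
scene [332 298  13   2  19] [337.6 298.7]
(527, 274) [ 563. -316.   50.]
(538, 303) [ 501. -338.   50.]
(528, 339) [ 424. -315.   50.]
(398, 308) [491. -43.   0.]
(480, 307) [ 497. -223.    0.]
(270, 225) [672. 244.   0.]
```

View pics/crop0.png

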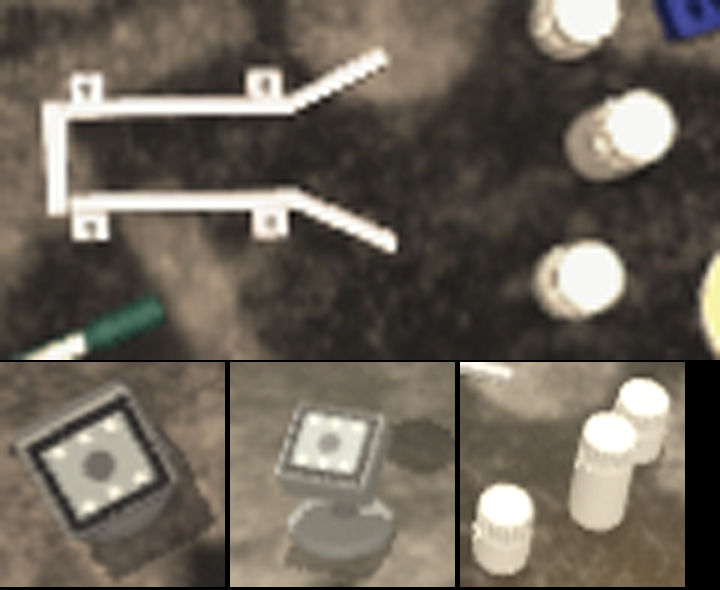

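The crop shows the lane rails with inner mid-line at y≈155 (x=75) to 151 (x=290), and cap tops at (641,127), (587,14) and (592,276). The window centre is at (98,464) in the top inset and (328,442) in the scene inset, and the face corners are visible in both.

Run:
```python
from h import *
tA=lambda p:(255+(p[0]+.5)/6-.5,180+(p[1]+.5)/6-.5)
tB=lambda p:(160+p[0]/5-.4,130+(p[1]-362)/5-.4)
sB=lambda p:(220+(p[0]-230)/4.5-.4,130+(p[1]-362)/4.5-.4)
sJ=lambda p:(300+(p[0]-460)/4.09-.4,240+(p[1]-362)/4.09-.4)
for n,s,t,h in[("tall",(611,435),(641,127),80),("near",(506,513),(592,276),50),("far",(646,398),(587,14),50)]:
    print(n,*tri(sJ(s),tA(t)),plane("top",tA(t),h),plane("scene",sJ(s),h))
for p in[(56,157),(75,155.5),(290,151),(75,108),(290,103.5),(75,203),(290,199),(385,56),(392,242)]: print(p,plane("top",tA(p),10).round(1))
print("win",tri(sB((328,442)),tB((98,464))))
c=[tri(sB(a),tB(b)) for a,b in[((385,410),(125,385)),((300,403),(17,440)),((278,478),(68,535)),((370,495),(172,480))]]
for q in c: print(q)
P=np.array([q[0] for q in c]);n=np.cross(P[0]-P[2],P[1]-P[3]);n/=np.linalg.norm(n);print("centre",P.mean(0),"n",n,"tilt",np.arccos(n[2]),"az",np.arctan2(n[1],n[0]))
u=(P[0]-P[1]+P[3]-P[2]);print("edge az",np.arctan2(u[1],u[0]),[np.linalg.norm(P[i]-P[i-1]) for i in range(4)])
s=r.get_state();print(rot(s["tcp_rot"]).round(3))
```

```text
tall [ 501.07945057 -339.12879433   77.09436887] 0.3621574067564324 [ 500.8152868  -338.40749186   80.        ] [ 498.60504995 -340.43491599   80.        ]
near [ 424.90979852 -320.02983023   42.68779037] 2.805859879782486 [ 425.45358242 -318.98218973   50.        ] [ 418.76785365 -322.87380175   50.        ]
far [ 566.32552086 -320.2262339    50.15700929] 2.319012053114041 [ 565.4572865  -319.44651924   50.        ] [ 567.58867245 -320.70599573   50.        ]
(56, 157) [488.7 -37.9  10. ]
(75, 155.5) [489.7 -48.2  10. ]
(290, 151) [ 494.1 -165.1   10. ]
(75, 108) [515.6 -48.   10. ]
(290, 103.5) [ 520.2 -165.2   10. ]
(75, 203) [463.9 -48.5  10. ]
(290, 199) [ 467.9 -165.    10. ]
(385, 56) [ 547.4 -217.6   10. ]
(392, 242) [ 445.4 -220.4   10. ]
win (array([644.39193585, 230.13560641, 102.76949154]), np.float64(2.8060290611122087))
(array([690.09242572, 211.91518861, 122.92547097]), np.float64(0.4955058786333992))
(array([655.35834283, 278.87228815, 114.27504241]), np.float64(3.6512955386823656))
(array([606.19867119, 251.61294385,  73.4856464 ]), np.float64(1.9271899641050787))
(array([646.57015624, 186.16406317,  70.10514994]), np.float64(4.989021826572783))
centre [649.55489899 232.14112095  95.19782743] n [-0.58610725 -0.30254593  0.75162773] tilt 0.7202698989626958 az -2.6650727393531035
edge az -1.054815735107124 [np.float64(73.12519891467569), np.float64(75.92456524193011), np.float64(69.45156581501658), np.float64(76.97298579849168)]
[[-0.967 -0.255 -0.   ]
 [-0.255  0.967  0.001]
 [ 0.     0.001 -1.   ]]
```

move_arm:
  commands: [-39.7,22,8.5,0,0,0,-39.7,22,8.5,0,0,0,-39.7,22,8.5,0,0,0,-39.7,22,8.5,0,0,0,-39.7,22,8.5,0,0,0,-39.7,22,8.5,0,0,0,-39.7,22,8.5,0,0,0,-39.7,22,8.5,0,0,0,-39.7,22,8.5,0,0,0,-39.7,22,8.5,0,0,0,-39.7,22,8.5,0,0,0,-39.7,22,8.5,0,0,0,-39.7,22,8.5,0,0,0,-39.7,22,8.5,0,0,0]
  grip: 0
  squeeze: 8

```text
time_s: 1.85
position: [499.7, -338.9, 149.7]
tcp_rot: [0.0, -0.128, 0.992, -0.0]
wrist_force: [0.2, -0.5, 0.3]
opening: 87.8
grasp_force: 0.0
```

move_arm:
  commands: [0,0,4,0,0,0,0,0,8,0,0,0,0,0,11,0,0,0,0,0,12,0,0,0,0,0,12,0,0,0]

```text
time_s: 2.48
position: [499.8, -338.8, 29.5]
tcp_rot: [-0.0, -0.129, 0.992, 0.0]
wrist_force: [0.6, 0.0, 0.2]
opening: 87.4
grasp_force: 0.0
```

move_arm:
  commands: [0,0,0,0,0,0,0,0,0,0,0,0,0,0,0,0,0,0,0,0,0,0,0,0,0,0,0,0,0,0,0,0,0,0,0,0,0,0,0,0,0,0,0,0,0,0,0,0]
  grip: 200

```text
time_s: 3.48
position: [499.8, -338.7, 29.6]
tcp_rot: [-0.0, -0.129, 0.992, 0.0]
wrist_force: [-0.1, -0.4, 0.8]
opening: 36.9
grasp_force: 8.0
```

move_arm:
  commands: [-0.32,1.4,0,0,0,0,-0.64,2.8,0,0,0,0,-0.95,4.2,0,0,0,0,-1.27,5.6,0,0,0,0,-1.59,7,0,0,0,0,-1.91,8.4,0,0,0,0,-2.23,9.8,0,0,0,0,-2.55,11.2,0,0,0,0,-2.86,12.6,0,0,0,0,-3.18,14,0,0,0,0,-3.5,15.4,0,0,0,0,-3.82,16.8,0,0,0,0,-4.14,18.2,0,0,0,0,-4.45,19.6,0,0,0,0,-4.77,21,0,0,0,0,-5.09,22.4,0,0,0,0,-5.41,23.8,0,0,0,0,-5.73,25.2,0,0,0,0,-6,26.4,0,0,0,0,-6.1,26.8,0,0,0,0]

```text
time_s: 5.98
position: [490.5, -63.2, 29.6]
tcp_rot: [-0.0, -0.129, 0.992, 0.0]
wrist_force: [0.2, -0.3, 0.8]
opening: 37.2
grasp_force: 8.0
```

move_arm:
  commands: [-0.02,0.1,0,0,0,0,-0.05,0.2,0,0,0,0,-0.07,0.3,0,0,0,0,-0.07,0.3,0,0,0,0]

```text
time_s: 6.48
position: [490.4, -62.3, 29.8]
tcp_rot: [-0.0, -0.128, 0.992, -0.001]
wrist_force: [1.3, -7.7, 2.1]
opening: 37.8
grasp_force: 8.0
```

move_arm:
  commands: [0.05,-0.2,0,0,0,0,0.05,-0.2,0,0,0,0]

```text
time_s: 6.72
position: [490.6, -63.3, 29.7]
tcp_rot: [0.0, -0.128, 0.992, 0.0]
wrist_force: [-0.4, -1.5, 2.2]
opening: 37.4
grasp_force: 8.0
```

move_arm:
  commands: [0,0,0,0,0,0,0,0,0,0,0,0,0,0,0,0,0,0,0,0,0,0,0,0,0,0,0,0,0,0,0,0,0,0,0,0]
  grip: 0

```text
time_s: 7.48
position: [490.5, -63.0, 29.6]
tcp_rot: [-0.0, -0.129, 0.992, -0.0]
wrist_force: [0.1, -0.3, -0.2]
opening: 86.3
grasp_force: 0.0
```

move_arm:
  commands: [0,0,-4,0,0,0,0,0,-9,0,0,0,0,0,-14,0,0,0,0,0,-14,0,0,0]

```text
time_s: 7.98
position: [492.9, -62.7, 173.8]
tcp_rot: [0.004, -0.129, 0.992, 0.0]
wrist_force: [-0.5, 0.8, -0.3]
opening: 87.5
grasp_force: 0.0
```

Run:
```python
from h import *
s=r.get_state();print(s["time_s"],s["position"],s["opening"])
p=proj("top",[[424,-319,0],[566,-320,0],[490,-62,80],[489,-44,0]]);print(p)
g=cams.grab_frame("scene");f=cams.grab_frame("top")
A=cv2.resize(f[175:245,250:375],(750,420),interpolation=cv2.INTER_CUBIC);B=cv2.resize(g[200:300,230:360],(234,180))
o=np.zeros((600,750,3),np.uint8);o[:420]=A;o[420:,:234]=B;cv2.imwrite("pics/c1.png",o[:,:,::-1])
```

```text
7.975 [492.90494991 -62.66778492 173.78784613] 87.54367184150199
[[349.23247733 227.1398012 ]
 [348.64702412 184.43944938]
 [272.83267946 202.71680241]
 [265.6228324  206.05604303]]
```

View pics/c1.png

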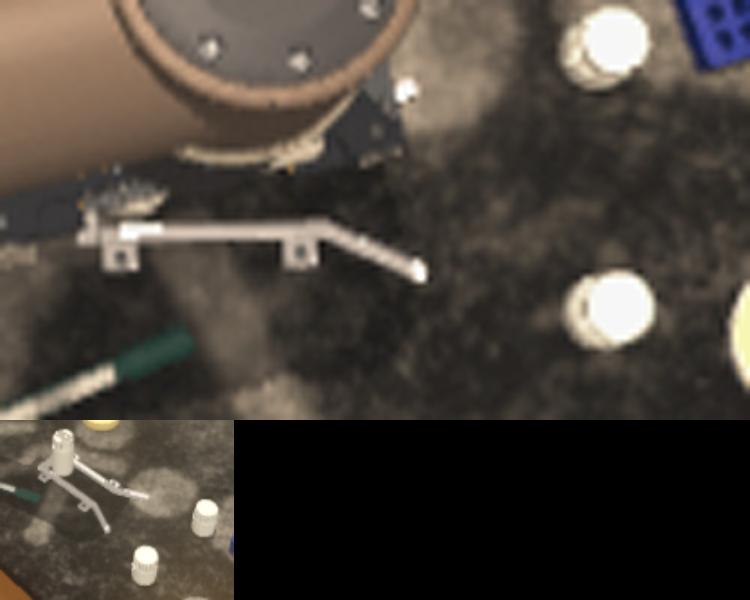

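The tall jar stands upright against the stop, and both short jars are untouched at (610,310) and (613,42).

move_arm:
  commands: [12.95,-23.1,5,0,0,-1.35,12.95,-23.1,5,0,0,-1.35,12.95,-23.1,5,0,0,-1.35,12.95,-23.1,5,0,0,-1.35,12.95,-23.1,5,0,0,-1.35,12.95,-23.1,5,0,0,-1.35,12.95,-23.1,5,0,0,-1.35,12.95,-23.1,5,0,0,-1.35,12.95,-23.1,5,0,0,-1.35,12.95,-23.1,5,0,0,-1.35,12.95,-23.1,5,0,0,-1.35]

```text
time_s: 9.45
position: [424.0, -319.3, 119.2]
tcp_rot: [0.0, 0.719, -0.694, -0.0]
wrist_force: [-0.1, -0.2, 0.5]
opening: 87.5
grasp_force: 0.0
```

Run:
```python
from h import *
s=r.get_state();print(s["time_s"],s["position"],s["q"].round(2));print(rot(s["tcp_rot"]).round(4))
```

```text
9.45 [ 423.96663567 -319.2528471   119.24730295] [-0.28  0.23 -0.46 -0.   -0.88  0.31]
[[ 3.540e-02 -9.994e-01 -6.000e-04]
 [-9.994e-01 -3.540e-02  2.000e-04]
 [-2.000e-04  6.000e-04 -1.000e+00]]
```

move_arm:
  commands: [0,0,4,0,0,0,0,0,8,0,0,0,0,0,9.2,0,0,0,0,0,9.2,0,0,0]

```text
time_s: 9.95
position: [424.0, -319.4, 27.4]
tcp_rot: [0.0, 0.72, -0.694, -0.001]
wrist_force: [1.1, -0.2, 0.4]
opening: 87.9
grasp_force: 0.0
```

move_arm:
  commands: [0,0,0,0,0,0,0,0,0,0,0,0,0,0,0,0,0,0,0,0,0,0,0,0,0,0,0,0,0,0,0,0,0,0,0,0,0,0,0,0,0,0,0,0,0,0,0,0]
  grip: 200

```text
time_s: 10.95
position: [424.2, -319.4, 27.6]
tcp_rot: [-0.0, 0.72, -0.694, 0.0]
wrist_force: [-0.3, 0.1, 2.2]
opening: 36.8
grasp_force: 8.0
```

move_arm:
  commands: [-0.96,-0.94,0,0,0,0,-1.92,-1.89,0,0,0,0,-2.88,-2.83,0,0,0,0,-3.84,-3.78,0,0,0,0,-4.8,-4.72,0,0,0,0,-5.76,-5.66,0,0,0,0,-6.72,-6.61,0,0,0,0,-7.7,-7.55,0,0,0,0,-9,-7.54,0,0,0,0,-10.4,-7.54,0,0,0,0,-11.8,-7.53,0,0,0,0,-13.2,-7.53,0,0,0,0,-14.6,-7.52,0,0,0,0,-16,-7.52,0,0,0,0,-17.4,-7.51,0,0,0,0,-18.8,-7.51,0,0,0,0,-20,-7.5,0,0,0,0,-20.8,-7.5,0,0,0,0,-21.3,-7.5,0,0,0,0,-21.3,-7.5,0,0,0,0]

```text
time_s: 13.45
position: [491.2, -103.2, 27.6]
tcp_rot: [-0.0, 0.72, -0.694, -0.0]
wrist_force: [-1.3, 3.7, 5.1]
opening: 37.4
grasp_force: 8.0
```

move_arm:
  commands: [-0.1,0,0,0,0,0,-0.2,0,0,0,0,0,-0.3,0,0,0,0,0,-0.3,0,0,0,0,0]

```text
time_s: 13.95
position: [491.1, -101.0, 27.6]
tcp_rot: [0.0, 0.72, -0.694, 0.0]
wrist_force: [0.2, -3.9, 3.8]
opening: 37.2
grasp_force: 8.0
```

move_arm:
  commands: [0.1,0,0,0,0,0,0.1,0,0,0,0,0]

```text
time_s: 14.2
position: [491.1, -101.4, 27.5]
tcp_rot: [-0.0, 0.72, -0.694, -0.0]
wrist_force: [-1.4, 2.1, 5.0]
opening: 37.1
grasp_force: 8.0
```

move_arm:
  commands: [0,0,0,0,0,0,0,0,0,0,0,0,0,0,0,0,0,0,0,0,0,0,0,0,0,0,0,0,0,0]
  grip: 80

```text
time_s: 14.82
position: [491.1, -101.8, 27.5]
tcp_rot: [0.0, 0.72, -0.694, -0.0]
wrist_force: [0.2, 1.1, 1.0]
opening: 59.9
grasp_force: 0.0
```

move_arm:
  commands: [0,0,-3,0,0,0,0,0,-7,0,0,0,0,0,-11,0,0,0,0,0,-11,0,0,0,0,0,-11,0,0,0]

```text
time_s: 15.45
position: [490.7, -101.7, 137.3]
tcp_rot: [-0.0, 0.72, -0.694, -0.0]
wrist_force: [-0.4, -0.5, -0.7]
opening: 60.1
grasp_force: 0.0
```

move_arm:
  commands: [5,-1.5,0.5,0,0,0,11,-3.5,1,0,0,0,17,-5,1.7,0,0,0,22.1,-6.7,1.7,0,0,0,22.1,-6.7,1.7,0,0,0,22.1,-6.7,1.7,0,0,0]

```text
time_s: 16.2
position: [565.1, -320.0, 118.5]
tcp_rot: [0.001, 0.72, -0.694, -0.002]
wrist_force: [-0.2, 0.9, -0.2]
opening: 59.9
grasp_force: 0.0
```

move_arm:
  commands: [0,0,3,0,0,0,0,0,6,0,0,0,0,0,9.2,0,0,0,0,0,9.2,0,0,0,0,0,9.2,0,0,0]

```text
time_s: 16.82
position: [566.9, -319.6, 29.7]
tcp_rot: [-0.0, 0.721, -0.693, 0.0]
wrist_force: [1.1, -0.1, 0.6]
opening: 59.8
grasp_force: 0.0
```

move_arm:
  commands: [0,0,0,0,0,0,0,0,0,0,0,0,0,0,0,0,0,0,0,0,0,0,0,0,0,0,0,0,0,0,0,0,0,0,0,0]
  grip: 200

```text
time_s: 17.58
position: [566.7, -320.3, 29.3]
tcp_rot: [-0.0, 0.72, -0.694, 0.0]
wrist_force: [-1.8, 2.2, 6.9]
opening: 37.3
grasp_force: 8.0
```

move_arm:
  commands: [-1.03,0.84,0,0,0,0,-2.06,1.68,0,0,0,0,-3.1,2.51,0,0,0,0,-4.13,3.35,0,0,0,0,-5.16,4.19,0,0,0,0,-6.19,5.02,0,0,0,0,-7.2,5.86,0,0,0,0,-8.26,6.7,0,0,0,0,-9.6,6.71,0,0,0,0,-11,6.73,0,0,0,0,-12.4,6.74,0,0,0,0,-13.8,6.75,0,0,0,0,-15.2,6.77,0,0,0,0,-16.6,6.78,0,0,0,0,-17.6,6.78,0,0,0,0,-18,6.78,0,0,0,0,-18,6.78,0,0,0,0]

```text
time_s: 19.7
position: [491.5, -142.5, 29.2]
tcp_rot: [-0.0, 0.72, -0.694, 0.0]
wrist_force: [-0.0, 0.4, 9.3]
opening: 37.3
grasp_force: 8.0
```

move_arm:
  commands: [-0.1,0,0,0,0,0,-0.2,0,0,0,0,0,-0.3,0,0,0,0,0,-0.3,0,0,0,0,0]

```text
time_s: 20.2
position: [491.4, -140.1, 29.2]
tcp_rot: [0.0, 0.72, -0.694, 0.0]
wrist_force: [0.4, -4.7, 8.3]
opening: 36.9
grasp_force: 8.0
```

move_arm:
  commands: [0.1,0,0,0,0,0,0.1,0,0,0,0,0]

```text
time_s: 20.45
position: [491.4, -140.3, 29.2]
tcp_rot: [-0.0, 0.72, -0.694, 0.0]
wrist_force: [-0.3, 1.3, 9.0]
opening: 37.1
grasp_force: 8.0
```

move_arm:
  commands: [0,0,0,0,0,0,0,0,0,0,0,0,0,0,0,0,0,0,0,0,0,0,0,0,0,0,0,0,0,0,0,0,0,0,0,0]
  grip: 0

```text
time_s: 21.2
position: [491.7, -140.8, 28.5]
tcp_rot: [0.0, 0.72, -0.694, -0.0]
wrist_force: [0.6, -0.5, 0.7]
opening: 86.6
grasp_force: 0.0
```

move_arm:
  commands: [0,0,-3,0,0,0,0,0,-7,0,0,0,0,0,-11,0,0,0,5,0,-12,0,0,0,10,0,-12,0,0,0,16,0,-12,0,0,0,16,0,-12,0,0,0,16,0,-12,0,0,0]

```text
time_s: 22.2
position: [497.1, -300.8, 148.1]
tcp_rot: [0.0, 0.72, -0.694, -0.0]
wrist_force: [-0.1, 0.9, -0.7]
opening: 87.7
grasp_force: 0.0
```

Run:
```python
from h import *
s=r.get_state();print(s["time_s"],s["position"],s["wrist_force"]);print(rot(s["tcp_rot"]).round(3))
g=cams.grab_frame("scene");f=cams.grab_frame("top")
A=cv2.resize(f[175:245,250:330],(480,420),interpolation=cv2.INTER_CUBIC);B=cv2.resize(g[195:255,240:310],(315,270),interpolation=cv2.INTER_CUBIC)
o=np.zeros((420,800,3),np.uint8);o[:,:480]=A;o[:270,485:]=B;cv2.imwrite("pics/c2.png",o[:,:,::-1])
```

```text
22.2 [ 497.13411019 -300.77066071  148.09458024] [-0.06970311  0.9267951  -0.74356889]
[[ 0.036 -0.999 -0.001]
 [-0.999 -0.036  0.   ]
 [-0.     0.001 -1.   ]]
```

View pics/c2.png

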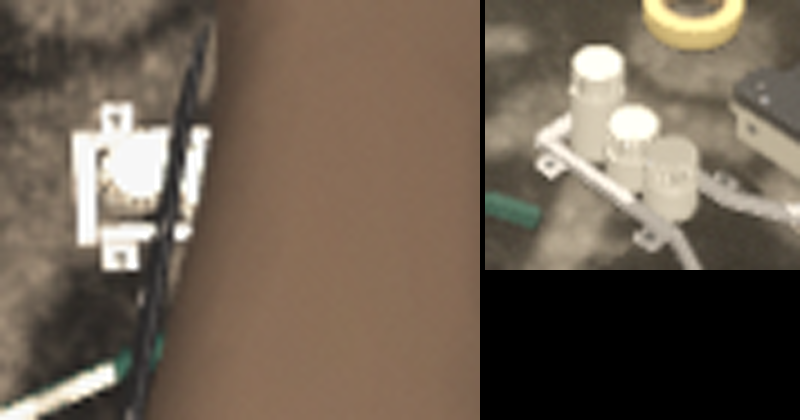

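The picture shows all three jars standing upright in file, the tall one at the stop (about (135,170) in the top inset).

move_arm:
  commands: [-6,0,0,0,0,0,-12,0,0,0,0,0,-18,-0.1,0,0,0,0,-23.8,-0.2,0,0,0,0,-23.8,-0.2,0,0,0,0,-23.8,-0.2,0,0,0,0,-23.8,-0.2,0,0,0,0]

```text
time_s: 23.18
position: [490.7, -63.2, 148.6]
tcp_rot: [0.0, 0.72, -0.694, 0.0]
wrist_force: [-0.6, -0.5, -0.6]
opening: 87.6
grasp_force: 0.0
```

move_arm:
  commands: [0,0,3,0,0,0,0,0,6,0,0,0,0,0,9,0,0,0,0,0,11.4,0,0,0,0,0,11.4,0,0,0,0,0,11.4,0,0,0]

```text
time_s: 23.92
position: [491.4, -63.3, 35.2]
tcp_rot: [-0.0, 0.72, -0.694, 0.0]
wrist_force: [0.3, 0.5, 0.6]
opening: 87.5
grasp_force: 0.0
```

move_arm:
  commands: [0,0,0,0,0,0,0,0,0,0,0,0,0,0,0,0,0,0,0,0,0,0,0,0,0,0,0,0,0,0,0,0,0,0,0,0,0,0,0,0,0,0,0,0,0,0,0,0]
  grip: 210
  squeeze: 18

```text
time_s: 24.92
position: [491.0, -62.7, 34.6]
tcp_rot: [-0.0, 0.72, -0.694, 0.0]
wrist_force: [0.1, 0.0, 0.7]
opening: 37.3
grasp_force: 18.0
```

move_arm:
  commands: [0,0,-2,0,0,0,0,0,-4,0,0,0,0,0,-7,0,0,0,0,0,-10,0,0,0,0,0,-14,0,0,0,0,0,-18,0,0,0,0,0,-20,0,0,0,0,0,-20,0,0,0]

```text
time_s: 25.92
position: [491.4, -62.6, 235.9]
tcp_rot: [-0.001, 0.72, -0.694, 0.001]
wrist_force: [0.0, 0.9, -1.2]
opening: 37.9
grasp_force: 18.0
```

```bash
cat > tgt.py <<'E'
from h import *
def target(W,az,D=80,h=34.6,zt=None):
    n=np.array([np.sin(.5)*np.cos(az),np.sin(.5)*np.sin(az),np.cos(.5)])
    s=r.get_state();M=rot(s["tcp_rot"]);p=s["position"]
    z=M[:,2];ax=np.cross(z,-n);a=np.arcsin(np.clip(np.linalg.norm(ax),0,1));ax=ax/np.linalg.norm(ax)
    print(s["time_s"],"p",p.round(1),"q",s["q"].round(2),"f",s["grasp_force"],"base",(p+h*z).round(1))
    T=W+(D+h)*n
    print("TCP",T.round(1),"n",n.round(3),"shift cm",(M.T@(T-p)/10).round(2),"turn",(M.T@(ax*a)).round(3))
E
python3 - <<'E'
from tgt import *
target(np.array([644.4,230.1,101.3]),-2.64)
E
```

```text
25.925 p [491.4 -62.6 235.9] q [ 0.27  0.06 -0.37  0.   -1.14 -0.23] f 17.997798094293103 base [491.5 -62.6 201.3]
TCP [596.2 203.7 201.9] n [-0.42  -0.231  0.878] shift cm [-26.22 -11.45   3.45] turn [ 0.444 -0.223 -0.   ]
```

move_arm:
  commands: [-2.6,-1.1,0,0.05,-0.02,0,-5.2,-2.3,0,0.1,-0.05,0,-8,-3.5,0,0.15,-0.08,0,-11,-4.8,0,0.2,-0.1,0,-14,-6.1,0,0.25,-0.13,0,-17,-7.4,0,0.3,-0.15,0,-20,-8.7,0,0.35,-0.18,0,-23,-10,0,0.4,-0.2,0,-25.5,-11.1,0,0.444,-0.223,0,-26.2,-11.4,0,0.444,-0.223,0,-26.2,-11.4,0,0.444,-0.223,0]

```text
time_s: 27.3
position: [594.7, 203.1, 233.5]
tcp_rot: [-0.234, 0.698, -0.673, 0.073]
wrist_force: [-0.3, 0.6, 0.1]
opening: 37.6
grasp_force: 18.0
```

Run:
```python
from tgt import *
target(np.array([644.4,230.1,101.3]),-2.64)
g=cams.grab_frame("scene");f=cams.grab_frame("top")
A=cv2.resize(f[100:200,130:250],(480,400),interpolation=cv2.INTER_CUBIC);B=cv2.resize(g[90:190,200:280],(320,400),interpolation=cv2.INTER_CUBIC)
cv2.imwrite("pics/c3.png",np.hstack([A,B])[:,:,::-1])
```

```text
27.3 p [594.7 203.1 233.5] q [ 0.69  0.03 -0.59  0.2  -0.47 -0.8 ] f 17.99790904886322 base [609.1 211.  203. ]
TCP [596.2 203.7 201.9] n [-0.42  -0.231  0.878] shift cm [0.63 1.2  2.86] turn [ 0.005 -0.002  0.   ]
```

View pics/c3.png

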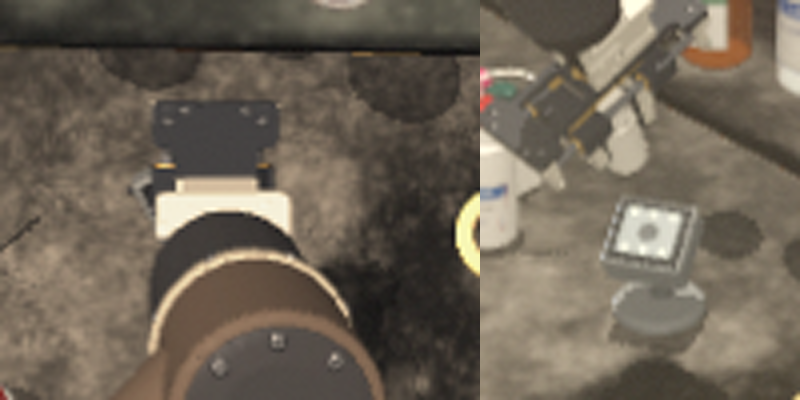

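The jar is held tilted above the reader, and the window is at about (648,231) in the scene inset, where I measured it before. I now close in along the computed shift.

move_arm:
  commands: [0.2,0.4,1,0,0,0,0.4,0.8,2,0,0,0,0.6,1.2,2.9,0,0,0,0.6,1.2,2.9,0,0,0,0.6,1.2,2.9,0,0,0,0.6,1.2,2.9,0,0,0,0.6,1.2,2.9,0,0,0,0.6,1.2,2.9,0,0,0]

```text
time_s: 28.4
position: [596.9, 204.4, 203.0]
tcp_rot: [-0.235, 0.698, -0.673, 0.073]
wrist_force: [-0.2, 0.6, -0.2]
opening: 37.7
grasp_force: 18.0
```

Run:
```python
from tgt import *
target(np.array([644.4,230.1,101.3]),-2.64)
g=cams.grab_frame("scene");f=cams.grab_frame("top")
s=r.get_state();M=rot(s["tcp_rot"]);p=s["position"];b=p+34.6*M[:,2]
print("base px",proj("scene",[b,b-80*M[:,2],[644.4,230.1,101.3]]))
B=cv2.resize(g[90:190,200:280],(480,600),interpolation=cv2.INTER_CUBIC)
D=cv2.resize(g[195:255,240:310],(315,270),interpolation=cv2.INTER_CUBIC)
o=np.zeros((600,800,3),np.uint8);o[:,:480]=B;o[:270,485:]=D;cv2.imwrite("pics/c4.png",o[:,:,::-1])
```

```text
28.4 p [596.9 204.4 203. ] q [ 0.68  0.07 -0.65  0.24 -0.37 -0.85] f 17.9980098787928 base [611.4 212.3 172.5]
TCP [596.2 203.7 201.9] n [-0.42  -0.231  0.878] shift cm [0.09 0.11 0.05] turn [ 0.003 -0.001  0.   ]
base px [[237.27415224 135.88001177]
 [232.30440584 123.08950643]
 [241.76756047 147.65302451]]
```

View pics/c4.png

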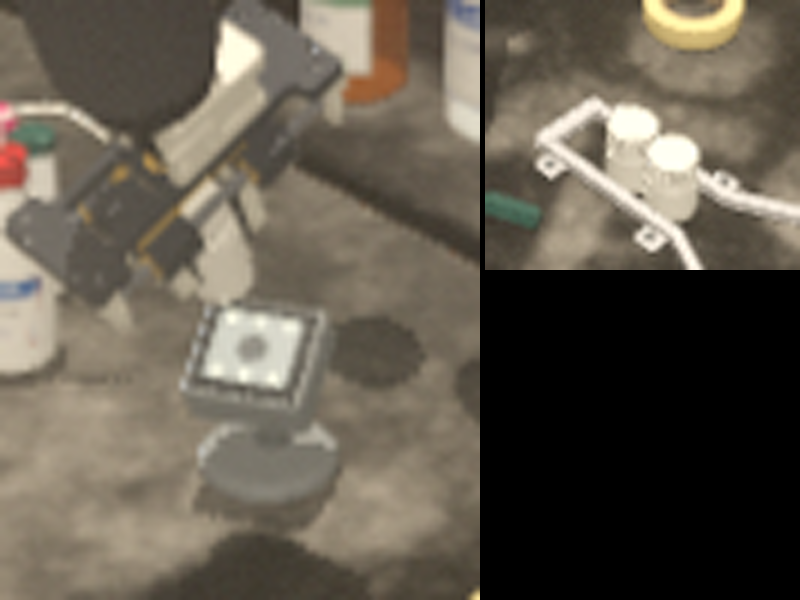

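The jar base is at about (225,280), close to the predicted (224,275), and it sits in line with the window centre at (252,347). Both short jars stand in the lane, so I'm handing in.

Run:
```python
from station import r
print(r.job_done())
```

```text
the job is handed in; nothing more can be done
None
```

I handed the job in at about 28.5 s: the tall jar is held with its base about 8 cm from the window by my measurements, and both short jars stand in the lane. The hand-in returned no verdict.

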